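# Lock off the fan heater's isolator

## Task

The fan heater on this desk is about to be serviced. At the grey isolator box, turn the red handle a quarter turn anticlockwise from I (pointing along the box) to O (pointing across it), then swing the hinged steel hasp down flat, so that its tongue drops into the notch of the handle's collar and the handle is locked off. Leave the things beside the box where they lie.

Things in the scene. Friction and masses are not known exactly. Their poses are not given: they have to be found in the camera images.
- isolator: Grey enclosed isolator box, 200 x 120 x 66 mm, screwed to the desk, a short conduit leaving its far (+x) end. Origin: centre of its underside on the desk. Its x runs along the box from the hasp's end to the handle's and the conduit; y to the left of that, z up. A yellow plate on its lid (top 69 mm up) carries the marks I (towards +x) and O (towards +y).
- handle (a joint): Red rotary handle, upright axis at x = +40, y = 0 mm of the box. 0 = O (off, grip bar across the box, along box y), 1.571 = I (on, bar along box x); turns anticlockwise seen from above from I to O, hard stop at each end. A spring detent snaps it to the nearer end; it takes up to about 0.3 N m and must be brought past the middle. It starts at I.
- handle_grip (a point): On the handle's axis, 109 mm above the desk, the height to grip. The grip bar is 82 mm long, 16 mm wide, from 85 to 117 mm above the desk; below it is a round red collar of radius 32 mm, 69 to 85 mm up, with one notch that faces the hasp only at O. Its y runs along the bar to the pointer end, z up.
- handle_pointer (a point): Top of the bar at its pointer end (white line), 36 mm from the axis, 117 mm above the desk.
- hasp (a joint): Steel locking hasp, a strap 24 mm wide and 80 mm long hinged on the lid, with a black thumb pad. 0 = up (strap 1.31 rad above level, leaning towards the handle), 1.31 = flat down with its tongue in the collar's notch. Its stiff hinge (0.07 N m) stays where it is left. Away from O the collar stops it at about 1.17. It starts up.
- hasp_pad (a point): Middle of the thumb pad's face (24 x 24 mm), 51 mm along the strap from the hinge and 7 mm off its middle plane, on the side that looks away from the handle when up and upward when flat (then 87 mm above the desk, 54 mm from the handle's axis). Its x runs along the strap to the tongue, z out of the pad.
- hasp_hinge (a point): Hinge axis of the hasp (parallel to box y), at x = -65, y = 0 mm of the box, 80 mm above the desk. A steel padlock staple stands 14 to 26 mm from it towards the handle, 95 mm high over the desk, and passes through the strap's slot when the hasp is down.
- stapler: Loose teal stapler, 36 x 153 x 60 mm, beside the box on its -y side. Origin: centre of its underside.
- keys: Loose bunch of keys, 110 x 121 x 8 mm, beside the box on its +y side. Origin: centre of its underside.
- sticky_notes: Loose yellow block of sticky notes, 75 x 75 x 20 mm, beside the box on its +y side, near the handle. Origin: centre of its underside.

How it is judged:
On the way:
1. the handle is turned to O while the hasp is still up (value of joint handle below 0.1 rad and value of joint hasp below 0.5 rad), for 0.2 s.
At the end, for the whole second after the job is handed in: The handle rests at O (within 0.12 rad) and the hasp lies flat (within 0.06 rad of its stop), its tongue in the collar's notch; stapler, keys and sticky notes lie within 30 mm of where they were (value of joint handle below 0.12 rad and value of joint hasp above 1.25 rad and distance of each of stapler, keys, sticky_notes from where it was at the start of the episode below 0.03 m); the robot touches nothing.
It also fails if it takes over 45 s, if anything falls off the work surface, if the arm or the gripper's body presses on something with over 40 N, if the wrist force passes 120 N, or if a joint passes its speed limit or range.

## Robot

A 7-joint arm with a two-finger parallel gripper is mounted at the origin on a cart in front of the work surface, level with it; the furniture and walls round the work are solid. World frame = base frame: x ahead of the robot, y to its left, z up, the work surface at z = 0. Lengths are in m, angles in rad, forces in N, time in s.
With the tool pointing down it reaches from about 0.35 to 0.775 m from the base axis. Payload 3.1 kg.
Tool frame: the origin (TCP) lies between the finger pads; the fingertips stand tip_reach ahead of it and the grasp point (between the pads) lies 5 mm behind it (tip_reach is the distance from the TCP to the fingertips, in m); z points along the fingers, y is the line along which they close (so a half turn about z gives the same grasp; the last joint's range is limited). The gripper opens to 85 mm and grips with 20 to 120 N. Pads are 22 mm wide; open, the fingers measure 114 mm over their backs; the gripper's body (76 mm by 85 mm) begins 54 mm behind the grasp point. The pads swing forward as they close: fully open they stand 13 mm farther back than shut.
Start: joints at [1.207, 0.311, 0.014, 1.512, -0.004, 1.319, -0.027], TCP at [0.174, -0.522, 0.217] pointing down, gripper open.
Joint ranges: [-2.7, 2.7], [-0.3, 1.91], [-1.27, 1.3], [0.12, 2.57], [-1.44, 4.58], [0.2, 2.03], [-3.05, 3.05]. Speed limits (rad/s): [2.79, 2.79, 3.14, 3.14, 3.14, 3.14, 3.14].

## Interface

Orientations are given as a unit quaternion [x, y, z, w].
In Python, from station import * gives the robot as it stands. The module is installed in compiled form; this text tells all that it offers.
- The arm moves only by the tool jog_arm, never from a script. Its argument "plan" is text: rows parted by semicolons, each of 7 numbers parted by spaces: the shift along the world's x, y, z in cm, then the turn, a rotation vector about the world's x, y, z in degrees, then the gripper's target within -1 to 1 (fully open at 1, half-way at 0, shut at -1). A call has 1 to 20 rows; each row is the pose to reach, as a shift and turn from the pose commanded when the call began; what a row does not reach only later rows make up. A row lasts 1/12 s, in which the tool goes at most 41.7 mm and 7.16 degrees, less where a joint would pass 70% of its speed; a pose out of reach is approached as far as the arm can. A call with a gripper value outside its range is refused whole. The fingers move at their own pace and stop on an object; the grip force is fixed at half the most. Time passes only in rows, so rows that repeat a pose let the fingers close. It gives the time, the measured TCP pose, the force, the opening and the grip force at its end, in the units of the state.
- observe(): the state, without advancing time (a new reading comes with each control period).
- grab_frame(name): name is "side" or "top"; returns a dict with "img" (384x512x3 uint8, red, green, blue), "mtx" (3x3 intrinsics, pixels), "k1" (the pictures are not rectified: a ray, as slopes to the right and down, at radius r is drawn at 1 + k1 r^2 times it, then the intrinsics apply), "R" (3x3) and "t" (3): a world point X has camera coordinates R X + t. Camera axes: x right, y down, z forward; pixel columns grow to the right and rows downward; lengths in m; the calibration is good to about 2 mm. A picture is of the moment at which its call begins. There is no depth.
- finish_job(): hands the job in; it is judged then, once.
The state is a dict: "time": time; "qpos": joint angles; "joint_velocities": joint speeds; "joint_efforts": joint torques, N m; "tcp_pos": TCP position; "eef_rot": TCP orientation; "contact_force": force on the tool from outside, world axes, zero at the start; "ft_torque": the same for the moment, N m; "gripper_width": finger opening in m; "gripper_force": force on a finger pad.
Only numpy, scipy, OpenCV 4.12 (cv2) and the standard library are available. Lean on these libraries where they do the work, as an engineer would, in place of code of your own. Each camera call takes 0.05 s, during which the arm holds its last target. There are 200 camera calls.

## Working session

There is one attempt and no reset: what is moved stays moved. The work goes in short steps, Python scripts to look and compute and a tool call to move; the robot and the scene stay as the last step left them, time stands still between calls to the robot, and variables do not carry over. Pictures are saved under pics/ and viewed, at most 10 in all, crops included, and the job is handed in when it is done.

Besides the shell and the picture viewer there is one more tool, called after "Emit:" by a JSON object that holds its "fn" and its "kwargs", one argument or row to a line. jog_arm: Moves the arm, as the interface text tells. Its arguments: {"type":"object","properties":{"plan":{"type":"string"}},"required":["plan"]}

```bash
mkdir -p pics
python3 - <<'E'
from station import *
import cv2,pickle
s=observe();print(s['tcp_pos'],s['eef_rot'],s['gripper_width'],s['time'],{k for k in s})
for n in('top','side'):
    f=grab_frame(n);pickle.dump(f,open(f'{n}0.pkl','wb'));cv2.imwrite(f'pics/{n}0.png',f['img'][...,::-1]);print(f['mtx'],f['k1'],f['R'],f['t'])
E
```

```text
[ 0.17369725 -0.521056    0.21542998] [ 9.87081385e-01  1.60215390e-01 -2.29046108e-04 -1.14686864e-03] 0.08521612525604234 0.0 {'ft_torque', 'time', 'contact_force', 'qpos', 'gripper_width', 'joint_efforts', 'tcp_pos', 'gripper_force', 'joint_velocities', 'eef_rot'}
[[388.43140876   0.         255.17002766]
 [  0.         388.43140876 189.88861988]
 [  0.           0.           1.        ]] -0.0007631657320800901 [[-0.00524758 -0.99993242  0.01037416]
 [-0.99836963  0.00464915 -0.05689001]
 [ 0.05683793 -0.01065578 -0.99832655]] [0.05608415 0.55980891 0.93566214]
[[389.8115814    0.         253.09132922]
 [  0.         389.8115814  193.63789642]
 [  0.           0.           1.        ]] -0.1232994587441676 [[-0.91683412 -0.39924922 -0.00390673]
 [-0.23197645  0.54062247 -0.80864966]
 [ 0.32496481 -0.74049133 -0.58827754]] [0.54377271 0.17974657 0.78349346]
```

View pics/top0.png

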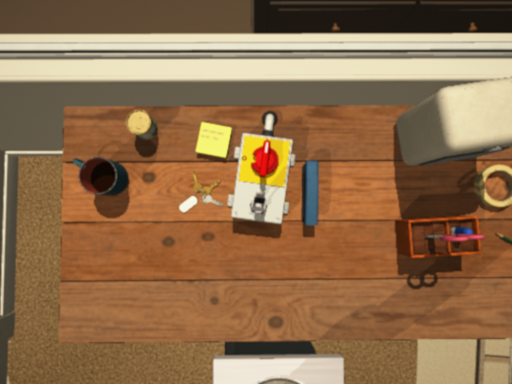

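View pics/side0.png

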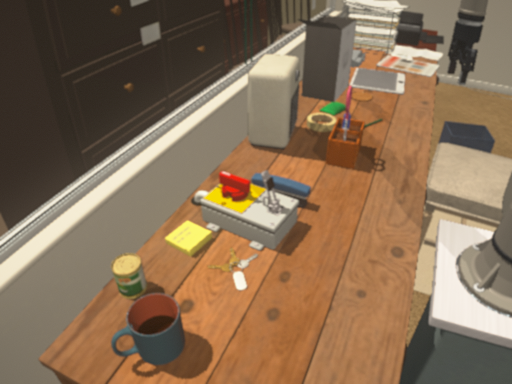

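Run:
```python
import cv2
a=cv2.imread('pics/top0.png')[100:240,190:330];a=cv2.resize(a,None,fx=4,fy=4,interpolation=2)
b=cv2.imread('pics/side0.png')[160:260,185:325];b=cv2.resize(b,None,fx=5,fy=5,interpolation=2)
cv2.imwrite('pics/c1.png',a);cv2.imwrite('pics/c2.png',b)
```

```text
(no output)
```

View pics/c1.png

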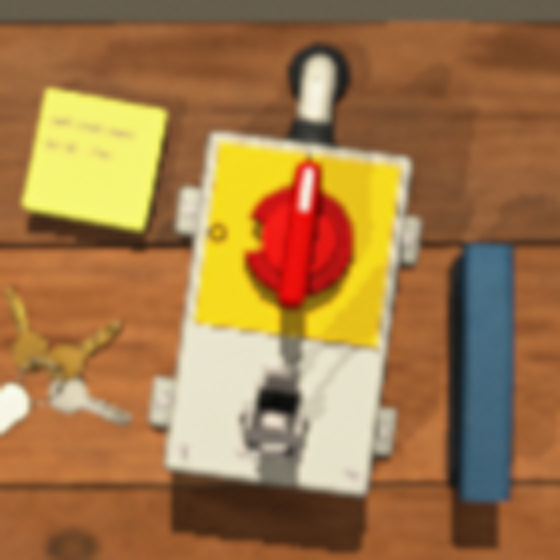

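View pics/c2.png

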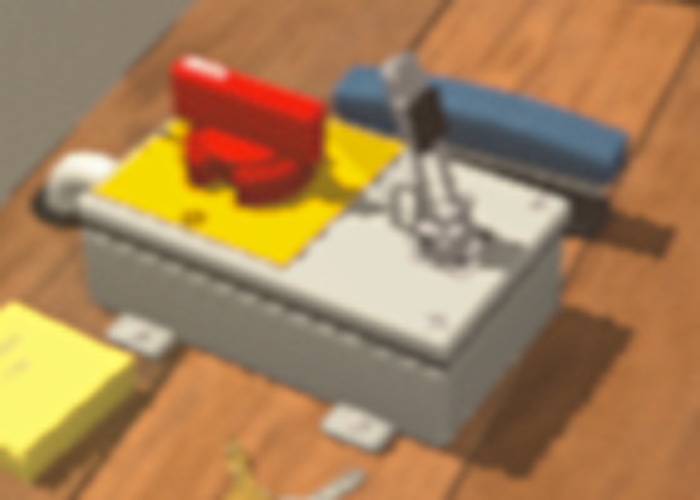

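```bash
cat > h.py <<'E'
import numpy as np,pickle
def proj(f,X):
    c=np.asarray(X)@f['R'].T+f['t'];s=c[:,:2]/c[:,2:];r2=(s**2).sum(1,keepdims=True)
    return s*(1+f['k1']*r2)*f['mtx'][0,0]+f['mtx'][:2,2]
def toW(p,X):
    X=np.asarray(X,float);c,s=np.cos(p[2]),np.sin(p[2])
    return np.c_[p[0]+c*X[:,0]-s*X[:,1],p[1]+s*X[:,0]+c*X[:,1],X[:,2]]
E
python3 - <<'E'
from h import *
from scipy.optimize import least_squares as L
T=pickle.load(open('top0.pkl','rb'));S=pickle.load(open('side0.pkl','rb'))
h=.066
bt=[[.1,.06,h],[.1,-.06,h],[-.1,.06,h],[-.1,-.06,h],[.081,0,.117],[-.001,0,.117]]
pt=(np.array([[212,133],[412,157],[167,468],[363,495],[310,163],[290,305]])+.5)/4-.5+[190,100]
bs=[[-.1,.06,h],[-.1,-.06,h],[.1,.06,h],[.081,0,.117],[-.001,0,.117]]
ps=(np.array([[447,352],[570,208],[78,208],[190,68],[321,110]])+.5)/5-.5+[185,160]
r=lambda p,a,b:np.r_[a*(proj(T,toW(p,bt))-pt).ravel(),b*(proj(S,toW(p,bs))-ps).ravel()]
for a,b in((1,1),(1,0),(0,1)):
    s=L(r,[.6,0,0],x_scale=[.01,.01,.1],args=(a,b));print(s.x,np.degrees(s.x[2]))
    if a*b:
        print(s.fun.reshape(-1,2).round(1));p=s.x;np.save('p.npy',p)
print(toW(p,[[.04,0,.109],[-.065,0,.08],[-.065+.08*np.cos(1.31),0,.08+.08*np.sin(1.31)]]))
E
```

```text
[ 0.58431468  0.0402027  -0.14658617] -8.398768597060219
[[-1.1 -0.5]
 [-0.3  0.8]
 [-2.2  0.7]
 [ 0.3  1.2]
 [-0.4 -0.4]
 [-0.6  0.8]
 [ 0.4 -1.5]
 [ 1.2 -1.8]
 [-0.7 -2.5]
 [-2.5 -2.5]
 [ 0.9 -0.6]]
[ 0.58527791  0.03850537 -0.14137493] -8.100187055316166
[ 0.58149954  0.04564894 -0.15424404] -8.837532559090183
[[0.62388569 0.03436023 0.109     ]
 [0.52001177 0.04969672 0.08      ]
 [0.54041855 0.04668375 0.1572948 ]]
```

Emit:
{"fn": "jog_arm", "kwargs": {
  "plan": "3 4 3 0 0 -3 1; 45 55.6 5 0 0 -26.6 1; 45 55.6 5 0 0 -26.6 1; 45 55.6 5 0 0 -26.6 1; 45 55.6 5 0 0 -26.6 1; 45 55.6 5 0 0 -26.6 1; 45 55.6 5 0 0 -26.6 1; 45 55.6 5 0 0 -26.6 1; 45 55.6 5 0 0 -26.6 1; 45 55.6 5 0 0 -26.6 1; 45 55.6 5 0 0 -26.6 1; 45 55.6 5 0 0 -26.6 1; 45 55.6 5 0 0 -26.6 1; 45 55.6 5 0 0 -26.6 1; 45 55.6 5 0 0 -26.6 1; 45 55.6 5 0 0 -26.6 1; 45 55.6 5 0 0 -26.6 1; 45 55.6 5 0 0 -26.6 1; 45 55.6 5 0 0 -26.6 1; 45 55.6 5 0 0 -26.6 1"
}}

```text
time: 1.77
tcp_pos: [0.6239, 0.0365, 0.265]
eef_rot: [0.998, -0.069, -0.001, -0.0]
contact_force: [-0.2, -0.9, -0.0]
gripper_width: 0.0855
gripper_force: 0.0
```

Emit:
{"fn": "jog_arm", "kwargs": {
  "plan": "0 0 -4 0 0 0 1; 0 0 -8 0 0 0 1; 0 0 -11 0 0 0 1; 0 0 -14 0 0 0 1; 0 0 -15.8 0 0 0 1; 0 0 -15.8 0 0 0 1; 0 0 -15.8 0 0 0 1; 0 0 -15.8 0 0 0 1"
}}

```text
time: 2.43
tcp_pos: [0.625, 0.0332, 0.1103]
eef_rot: [0.997, -0.072, 0.001, 0.0]
contact_force: [0.4, 0.1, 0.1]
gripper_width: 0.0856
gripper_force: 0.0
```

Run:
```python
from station import *
import cv2,numpy as np
a=grab_frame('side')['img'][120:260,165:345,::-1];a=cv2.resize(a,None,fx=4,fy=4,interpolation=2)
cv2.imwrite('pics/c3.png',a)
```

```text
(no output)
```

View pics/c3.png

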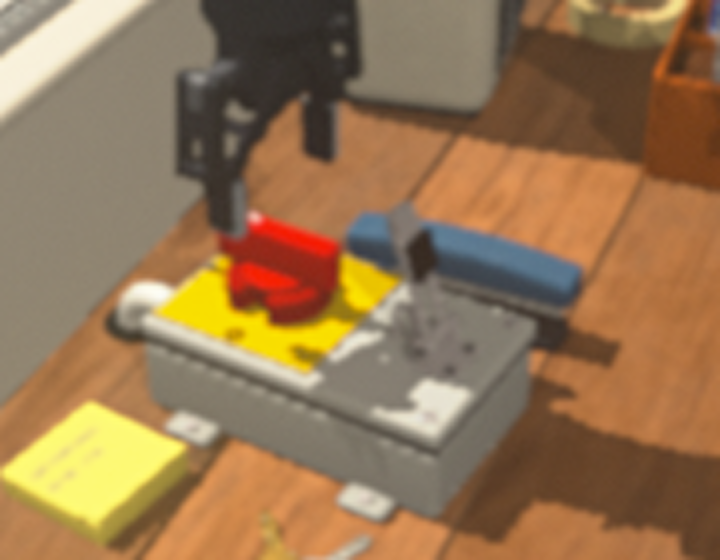

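Emit:
{"fn": "jog_arm", "kwargs": {
  "plan": "0 0 -0.6 0 0 0 0.3; 0 0 -0.6 0 0 0 -0.2; 0 0 -0.6 0 0 0 -0.5; 0 0 -0.6 0 0 0 -0.8; 0 0 -0.6 0 0 0 -1; 0 0 -0.6 0 0 0 -1; 0 0 -0.6 0 0 0 -1; 0 0 -0.6 0 0 0 -1; 0 0 -0.6 0 0 0 -1; 0 0 -0.6 0 0 0 -1; 0 0 -0.6 0 0 0 -1; 0 0 -0.6 0 0 0 -1"
}}

```text
time: 3.48
tcp_pos: [0.624, 0.0342, 0.1025]
eef_rot: [0.997, -0.071, -0.0, 0.0]
contact_force: [0.3, -0.4, -0.1]
gripper_width: 0.0002
gripper_force: 0.1
```

Run:
```python
from station import *
import cv2,numpy as np,pickle
F={n:grab_frame(n) for n in('side','top')}
pickle.dump(F,open('F1.pkl','wb'))
a=F['side']['img'][110:250,185:285,::-1];b=F['top']['img'][100:240,200:330,::-1]
a=np.hstack([cv2.resize(i,None,fx=3.4,fy=3.4,interpolation=2) for i in(a,b)])
cv2.imwrite('pics/c4.png',a)
from h import *
s=observe();p=s['tcp_pos'];print(p)
for n in F:
  for z in (.0,.01,.02,.03): print(n,z,proj(F[n],[p-[0,0,z]]))
print(proj(F['side'],[[.6245,.034,.117]]),proj(F['top'],[[.6245,.034,.117]]))
```

```text
[0.62395797 0.03422297 0.10247278]
side 0.0 [[234.76577489 180.93551426]]
side 0.01 [[234.90026786 184.49320588]]
side 0.02 [[235.03340924 188.00560312]]
side 0.03 [[235.16520979 191.47335784]]
top 0.0 [[263.95975404 159.1159501 ]]
top 0.01 [[263.81399066 159.71722241]]
top 0.02 [[263.67150309 160.30498205]]
top 0.03 [[263.53218211 160.87967948]]
[[234.39711136 175.58462956]] [[264.27734205 157.97205012]]
```

View pics/c4.png

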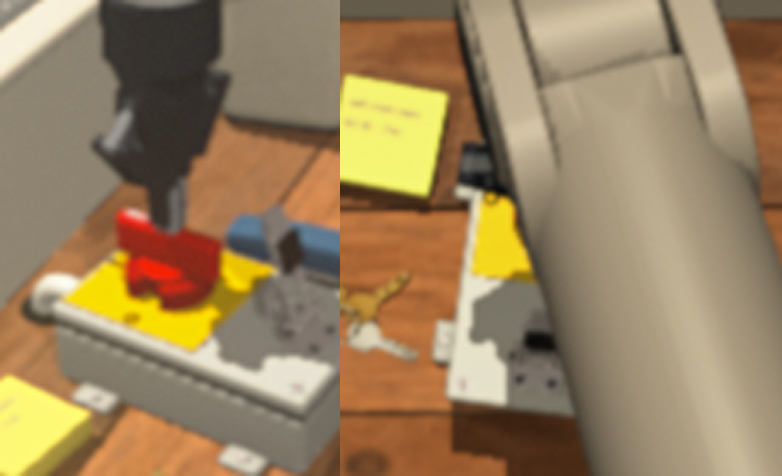

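Run:
```python
import station
print([n for n in dir(station) if n[0]!='_'], getattr(station,'tip_reach',None))
s=station.observe();print(s['tcp_pos'],s['contact_force'],s['gripper_width'],s['gripper_force'],s['qpos'])
```

```text
['IKError', 'finish_job', 'grab_frame', 'observe', 'tip_reach'] 0.014
[0.62395797 0.03422297 0.10247278] [ 0.06015566 -0.49185945 -0.61026528] 0.0001237259243577326 0.0417672679759562 [ 0.15649306  0.57158706 -0.36503219  1.44430658  0.21180603  1.16463514
 -1.95241786]
```

Emit:
{"fn": "jog_arm", "kwargs": {
  "plan": "0 0 -0.2 0 0 0 -1; 0 0 -0.4 0 0 0 -1; 0 0 -0.4 0 0 0 -1; 0 0 -0.4 0 0 0 -1"
}}

```text
time: 3.92
tcp_pos: [0.6242, 0.0343, 0.1023]
eef_rot: [0.997, -0.071, 0.001, 0.0]
contact_force: [-5.4, -1.7, 15.7]
gripper_width: 0.0002
gripper_force: 7.3
```

Emit:
{"fn": "jog_arm", "kwargs": {
  "plan": "0 0 1 0 0 0 1; 0 0 2 0 0 0 1; 0 0 2 0 0 0 1; 0 0 2 0 0 0 1; 0 0 2 0 0 0 1; 0 0 2 0 0 0 1; 0 0 2 0 0 0 1; 0 0 0.8 0 0 0 1; 0 0 -0.4 0 0 0 1; 0 0 -1.3 0 0 0 1; 0 0 -1.3 0 0 0 1; 0 0 -1.3 0 0 0 1"
}}

```text
time: 4.92
tcp_pos: [0.6228, 0.034, 0.0838]
eef_rot: [0.997, -0.071, -0.002, 0.0]
contact_force: [-0.8, 0.1, -0.4]
gripper_width: 0.0858
gripper_force: 0.0
```

Run:
```python
from station import *
import cv2,numpy as np,pickle
F={n:grab_frame(n) for n in('side','top')}
pickle.dump(F,open('F2.pkl','wb'))
a=F['side']['img'][120:260,165:285,::-1];b=F['top']['img'][100:240,215:305,::-1]
a=np.hstack([cv2.resize(i,None,fx=3.7,fy=3.7,interpolation=2) for i in(a,b)])
cv2.imwrite('pics/c5.png',a)
```

```text
(no output)
```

View pics/c5.png

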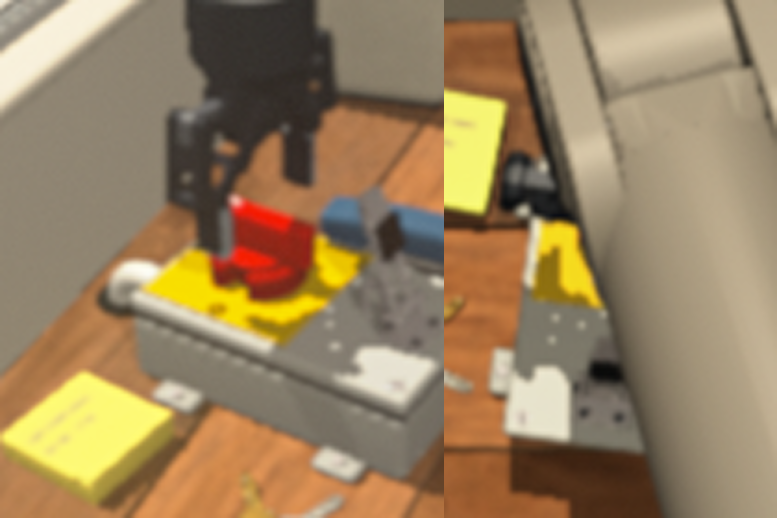

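Emit:
{"fn": "jog_arm", "kwargs": {
  "plan": "0 0 -0.5 0 0 0 1; 0 0 -0.8 0 0 0 0.4; 0 0 -0.8 0 0 0 0; 0 0 -0.8 0 0 0 -0.4; 0 0 -0.8 0 0 0 -1; 0 0 -0.8 0 0 0 -1; 0 0 -0.8 0 0 0 -1; 0 0 -0.8 0 0 0 -1; 0 0 -0.8 0 0 0 -1; 0 0 -0.8 0 0 0 -1"
}}

```text
time: 5.85
tcp_pos: [0.624, 0.0331, 0.078]
eef_rot: [0.997, -0.072, 0.0, 0.001]
contact_force: [-2.4, -2.8, 3.7]
gripper_width: 0.0152
gripper_force: 61.1
```

Emit:
{"fn": "jog_arm", "kwargs": {
  "plan": "0 0 0 0 0 6 -1; 0 0 0 0 0 12 -1; 0 0 0 0 0 18 -1; 0 0 0 0 0 24 -1; 0 0 0 0 0 30 -1; 0 0 0 0 0 36 -1; 0 0 0 0 0 42 -1; 0 0 0 0 0 48 -1; 0 0 0 0 0 54 -1; 0 0 0 0 0 60 -1; 0 0 0 0 0 66 -1; 0 0 0 0 0 72 -1; 0 0 0 0 0 78 -1; 0 0 0 0 0 84 -1; 0 0 0 0 0 89 -1; 0 0 0 0 0 91 -1; 0 0 0 0 0 91 -1; 0 0 0 0 0 91 -1"
}}

```text
time: 7.35
tcp_pos: [0.6247, 0.0321, 0.078]
eef_rot: [0.751, 0.66, -0.0, 0.001]
contact_force: [-0.6, -5.4, 4.3]
gripper_width: 0.0151
gripper_force: 61.5
```

Emit:
{"fn": "jog_arm", "kwargs": {
  "plan": "0 0 0 0 0 0 0; 0 0 0 0 0 0 0; 0 0 0 0 0 0 0; 0 0 0 0 0 0 0; 0 0 3 0 0 0 0; 0 0 6 0 0 0 0; 0 0 9 0 0 0 0; 0 0 11 0 0 0 -1; 0 0 11 0 0 0 -1; -3 0.43 11 0 0 0 -1; -6.5 0.94 11 0 0 0 -1; -10 1.44 11 0 0 0 -1; -13.9 2 11 0 0 0 -1; -13.9 2 11 0 0 0 -1; -13.9 2 11 0 0 0 -1; -13.9 2 11 0 0 0 -1"
}}

```text
time: 8.68
tcp_pos: [0.4853, 0.0541, 0.1874]
eef_rot: [0.75, 0.662, 0.0, 0.001]
contact_force: [0.8, -0.1, -0.2]
gripper_width: -0.0002
gripper_force: 0.0
```

Run:
```python
from station import *
import cv2,numpy as np,pickle
from h import *
F={n:grab_frame(n) for n in('side','top')}
pickle.dump(F,open('F3.pkl','wb'))
a=F['side']['img'][110:260,180:310,::-1];b=F['top']['img'][95:245,215:305,::-1]
a=np.hstack([cv2.resize(i,None,fx=3.6,fy=3.6,interpolation=2) for i in(a,b)])
cv2.imwrite('pics/c6.png',a)
p=observe()['tcp_pos'];print(p,proj(F['side'],[p+[0,0,.0147],p-[0,0,.014]]))
```

```text
[0.48653059 0.05411344 0.18771933] [[290.5326421  160.05503073]
 [289.81785076 172.04640314]]
```

View pics/c6.png

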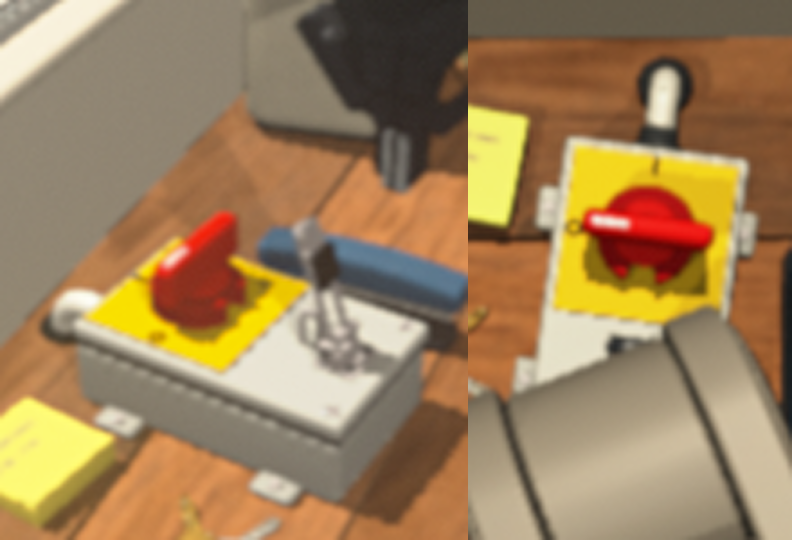

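Emit:
{"fn": "jog_arm", "kwargs": {
  "plan": "0 0 -3 0 0 0 -1; 0 0 -6 0 0 0 -1; 0 0 -6.7 0 0 0 -1; 0 0 -6.7 0 0 0 -1; 1.4 -0.2 -6.7 0 0 0 -1; 2.8 -0.4 -6.7 0 0 0 -1; 3.5 -0.5 -6.9 0 0 0 -1; 4.2 -0.6 -7.1 0 0 0 -1; 4.8 -0.7 -7.5 0 0 0 -1; 5.4 -0.8 -7.85 0 0 0 -1; 6 -0.87 -8.4 0 0 0 -1; 6.5 -0.94 -8.9 0 0 0 -1; 7.1 -1.03 -9.4 0 0 0 -1; 7.7 -1.12 -10 0 0 0 -1; 7.7 -1.12 -10 0 0 0 -1"
}}

```text
time: 10.03
tcp_pos: [0.5617, 0.0424, 0.0855]
eef_rot: [0.75, 0.661, -0.001, -0.001]
contact_force: [0.5, 0.2, 0.2]
gripper_width: 0.0001
gripper_force: 0.0
```

Emit:
{"fn": "jog_arm", "kwargs": {
  "plan": "0.4 -0.05 -0.5 0 0 0 -1; 0.8 -0.11 -1 0 0 0 -1; 0.8 -0.11 -1.3 0 0 0 -1; 0.8 -0.11 -1.5 0 0 0 -1; 0.8 -0.11 -1.5 0 0 0 -1; 0.8 -0.11 -1.5 0 0 0 -1"
}}

```text
time: 10.53
tcp_pos: [0.5698, 0.0419, 0.0724]
eef_rot: [0.75, 0.662, -0.0, -0.0]
contact_force: [-0.0, 0.4, -0.5]
gripper_width: -0.0
gripper_force: 0.0
```

Run:
```python
from station import *
import cv2
a=grab_frame('side')['img'][130:260,190:320,::-1]
cv2.imwrite('pics/c7.png',cv2.resize(a,None,fx=4.5,fy=4.5,interpolation=2))
```

```text
(no output)
```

View pics/c7.png

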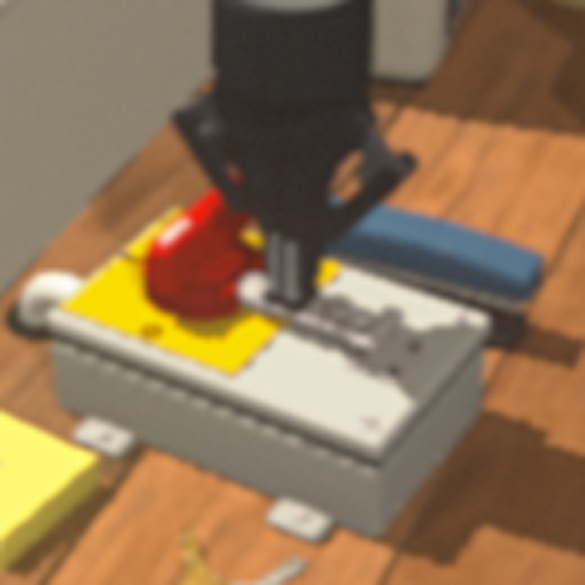

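Emit:
{"fn": "jog_arm", "kwargs": {
  "plan": "0 0 -0.2 0 0 0 -1; 0 0 -0.4 0 0 0 -1; 0 0 -0.6 0 0 0 -1; 0 0 -0.6 0 0 0 -1; 0 0 -0.6 0 0 0 -1"
}}

```text
time: 11.0
tcp_pos: [0.57, 0.0419, 0.0716]
eef_rot: [0.75, 0.662, -0.0, 0.001]
contact_force: [-8.8, -2.8, 26.0]
gripper_width: 0.0001
gripper_force: 12.9
```

Emit:
{"fn": "jog_arm", "kwargs": {
  "plan": "0 0 0.5 0 0 0 -1; 0 0 3 0 0 0 -1; 0 0 6 0 0 0 -1; 0 0 9 0 0 0 -1; 0 0 12 0 0 0 -1; -4 0 14 0 0 0 -1; -8 0 15 0 0 0 -1; -12 0 15 0 0 0 -1; -15 0 15 0 0 0 -1; -15 0 15 0 0 0 -1; -15 0 15 0 0 0 -1; -15 0 15 0 0 0 -1"
}}

```text
time: 12.0
tcp_pos: [0.4208, 0.0415, 0.2169]
eef_rot: [0.75, 0.661, 0.0, 0.001]
contact_force: [0.6, -0.8, -0.0]
gripper_width: 0.0
gripper_force: 0.0
```

Run:
```python
from station import *
import cv2,numpy as np
a=grab_frame('side')['img'][150:260,185:315,::-1];b=grab_frame('top')['img'][100:240,170:330,::-1]
a=cv2.resize(a,(414,350),interpolation=2);b=cv2.resize(b,(380,350),interpolation=2)
cv2.imwrite('pics/c8.png',np.hstack([a,b]))
```

```text
(no output)
```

View pics/c8.png

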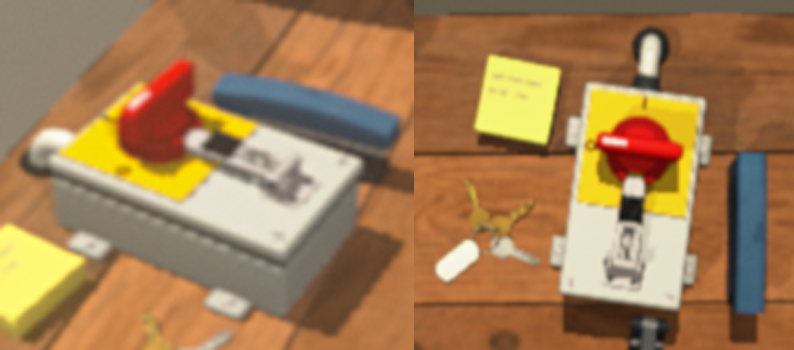

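The handle is across the box at O, and the hasp lies flat with its tongue in the collar's notch. The stapler, keys and notes haven't moved, and the arm is clear.

```bash
python3 -c "
from station import *
print(finish_job())"
```

```text
the job is handed in; nothing more can be done
None
```

The red handle is turned to O, the hasp lies flat with its tongue in the notch, nothing beside the box was moved, and the job was handed in at about 12 s; no verdict came back, so this rests on the final camera check.

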